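# Tip the cleaned bones out of the tilting pan into the specimen tray

### The job

Stand the small card tray lengthwise on the rubber pad in front of the tipping pan's lip, then take the pan by its handle bar and tip it to the 45-degree line, no steeper than 55, so that the finger bone and the molar both slide down into the tray. Then bring the pan back fully level on its stops and let go; do not touch the fragile bones with the gripper, and leave the other things on the desk where they are.

Things in the scene. Friction and masses are not known exactly. Their poses are not given: they have to be found in the camera images.
- tray_center (a point): small open specimen tray of grey-green card, loose, 20 to 35 g, 70 mm (its x) by 95 mm (its y) by 22 mm high, walls and floor 2 mm thick; the point is its centre, half-way up (11 mm above its underside). x lies across its width, y along its length, z up. It can be gripped from above across its 70 mm width.
- tray_spot (a point): centre of the black rubber pad (100 by 76 mm, flush in the stand's grey apron, 5 mm above the desk) where the tray belongs, its 95 mm length along the pad's length. x axis: level, along the pad's length, in the pouring direction, away from the pan; z up. The stand is fixed to the desk. Tray centred here, its near wall stands under the tipped lip. Keep 20 mm off the level lip when placing.
- pan (a joint): tilt of the aluminium pan about its hinge, rad: 0 = level on its two rubber stops; grows as the lip goes down and the handle goes up; 0.785 = the 45-degree line of the dial on the stand's side; hard stop at 1.13. Hinge friction holds the pan where it is left (about 1 to 4 N at the handle to move it). The bones start to slide somewhere between 25 and 40 degrees.
- pan_handle (a point): centre of the pan's handle bar: black round sleeve 13 mm thick, 50 mm long, parallel to the hinge, 31 mm free to the pan's rear wall. At tilt 0 it lies 113 mm behind and 72 mm above the hinge axis; at 45 degrees 29 mm behind and 131 mm above the axis. Pinched from above across the bar, it turns in a gripper that stays upright. Its y axis lies along the bar.
- phalanx_center (a point): brown finger bone, 21x51x16 mm (51 along its y), lying lengthwise in the pan at the start, nearer the right-hand wall seen in the pouring direction; the point is its centre
- molar_center (a point): small brown fossil molar, 20x27x20 mm, lying in the pan beside the finger bone at the start; the point is its centre
- vial: bystander: capped glass vial of sieved grains, 23 mm thick, 58 mm tall, standing; origin at its foot
- putty: bystander: small round tin, 62 mm across, 26 mm high; origin at its foot
- brush: bystander: round paint brush, 197 mm long, 11 mm thick, lying on the desk; origin under its middle
- tweezers: bystander: fine steel tweezers, 122 mm long, lying on the desk; origin under their middle
- tape: bystander: roll of masking tape, 84 mm across, 19 mm high, lying flat; origin under its centre
- loupe: bystander: folding loupe, 67 mm long, 14 mm high, lying on the desk; origin under its middle
- pan_hinge (a point): middle of the pan's hinge axis, 40 mm above the desk, 104 mm from the tray spot; x points level in the pouring direction, y lies along the hinge axis, z up; fixed. Level, the pan reaches from 75 mm behind the axis to its lip 45 mm in front; floor 50 mm and rim 76 mm above the axis, 61 mm wide. At 45 degrees the lip is 67 mm in front of the axis and 4 mm above it.

How it is judged:
On the way, in this order (a step that is already met when the one before it is completed fails the run):
1. the tray stands on the rubber pad (centre within 16 mm, lengthwise within 17 degrees), let go, with the pan still level (horizontal distance between tray_center and tray_spot below 0.016 m and angle between tray_center's own z axis and vertical below 0.1 rad and z of tray_center in the frame of tray_spot between 0.008 and 0.017 m and angle between the y axis of tray_center and the x axis of tray_spot, either way round below 0.3 rad and contact force between the fingers and tray below 0.1 N and value of joint pan below 0.1 rad), for 0.3 s.
2. the pan is tipped to the 45-degree line (40 to 50 degrees) and both bones lie in the tray (value of joint pan between 0.698 and 0.873 rad and x of phalanx_center in the frame of tray_center between -0.034 and 0.034 m and y of phalanx_center in the frame of tray_center between -0.047 and 0.047 m and z of phalanx_center in the frame of tray_center between -0.012 and 0.026 m and x of molar_center in the frame of tray_center between -0.034 and 0.034 m and y of molar_center in the frame of tray_center between -0.047 and 0.047 m and z of molar_center in the frame of tray_center between -0.012 and 0.026 m), for 0.2 s.
At the end, for the whole second after the job is handed in: The pan is level again (within 2 degrees) and let go; the tray stands flat on the pad (centre within 26 mm, lengthwise within 17 degrees) with the finger bone and the molar lying at rest inside its walls (value of joint pan below 0.04 rad and horizontal distance between tray_center and tray_spot below 0.026 m and angle between tray_center's own z axis and vertical below 0.1 rad and z of tray_center in the frame of tray_spot between 0.008 and 0.017 m and angle between the y axis of tray_center and the x axis of tray_spot, either way round below 0.3 rad and x of phalanx_center in the frame of tray_center between -0.034 and 0.034 m and y of phalanx_center in the frame of tray_center between -0.047 and 0.047 m and z of phalanx_center in the frame of tray_center between -0.012 and 0.026 m and x of molar_center in the frame of tray_center between -0.034 and 0.034 m and y of molar_center in the frame of tray_center between -0.047 and 0.047 m and z of molar_center in the frame of tray_center between -0.012 and 0.026 m and linear speed of each of tray, phalanx, molar below 0.02 m/s); the robot touches nothing.
It fails at once if the pan is tipped steeper than 55 degrees (value of joint pan above 0.965 rad).
It fails at once if the gripper touches a bone (contact force between any of the arm, the fingers and phalanx above 0.3 N or contact force between any of the arm, the fingers and molar above 0.3 N).
It fails at once if a bystander on the desk is moved more than 30 mm (distance of any of vial, putty, brush, tweezers, tape, loupe from where it was at the start of the episode above 0.03 m).
It also fails if it takes over 64 s, if anything falls off the work surface, if the arm or the gripper's body presses on something with over 40 N, if the wrist force passes 120 N, or if a joint passes its speed limit or range.

### The arm

A 6-joint arm with a two-finger parallel gripper is mounted at the origin on a cart in front of the work surface, level with it; the furniture and walls round the work are solid. World frame = base frame: x ahead of the robot, y to its left, z up, the work surface at z = 0. Lengths are in m, angles in rad, forces in N, time in s.
With the tool pointing down it reaches from about 0.3 to 0.825 m from the base axis. Payload 5.4 kg.
Tool frame: the origin (TCP) lies at the centre of the arm's flange, where the gripper is bolted on; the fingertips stand 190 mm ahead of it and the grasp point (between the pads) lies arm.pinch_z ahead of it (arm.pinch_z is the distance from the TCP to the grasp point, in m); z points along the fingers, y is the line along which they close (so a half turn about z gives the same grasp; the last joint's range is limited). The gripper opens to 92 mm and grips with 3 to 60 N. Pads are 20 mm wide; open, the fingers measure 128 mm over their backs; the gripper's body (75 mm by 189 mm) begins 69 mm behind the grasp point.
Start: joints at [0.947, 0.158, 1.597, -0, 1.386, -0.21], TCP at [0.231, 0.526, 0.405] pointing down, gripper open.
Joint ranges: [-2.91, 2.91], [-0.94, 2.29], [0.18, 2.7], [-1.29, 4.43], [0.17, 2.64], [-3, 3]. Speed limits (rad/s): [2.57, 2.57, 3.14, 3.14, 3.14, 3.14].

### API

Orientations are given as a unit quaternion [x, y, z, w].
In Python, from rig import arm gives the robot as it stands. The module is installed in compiled form; this text tells all that it offers.
- The arm moves only by the tool servo_tool, never from a script. Its argument "commands" is a list of rows, each a list of 6 numbers: the shift along the tool's x, y, z as a fraction of full scale, then the turn, a rotation vector about the tool's x, y, z as a fraction of full scale. A call has exactly 8 rows; each row is the pose to reach, as a shift and turn from the pose commanded when the call began, along the tool's axes at that moment; what a row does not reach only later rows make up. Full scale, the value 1, is 40 cm for a shift and 30 degrees for a turn. A row lasts 1/8 s, in which the tool goes at most 62.5 mm and 10.7 degrees, less where a joint would pass 70% of its speed; a pose out of reach is approached as far as the arm can. A call with a number of a shift or a turn outside -1 to 1 is refused whole. A call with a gripper value outside its range is refused whole. "fingers" is the closure, from 0 (fully open) to 1 (shut), set as the call begins (left out, the last holds). The fingers move at their own pace and stop on an object; "newtons" is the grip in N (left out, the last holds). Time passes only in rows, so rows that repeat a pose let the fingers close, or fill a call up. It gives the time, the measured TCP pose, the force, the opening and the grip force at its end, in the units of the state.
- arm.get_state(): the state, without advancing time (a new reading comes with each control period).
- arm.camera(name): name is "side" or "top"; returns the picture (420x560x3 uint8, red, green, blue); there is no depth.
- arm.get_calibration(name): a dict with "camera_matrix" (3x3 intrinsics, pixels), "world_to_cam" (4x4, takes a point from world to camera coordinates). Camera axes: x right, y up, looking along -z (the intrinsics and any distortion apply to the point x, -y, -z); pixel columns grow to the right and rows downward; lengths in m; the calibration is good to about 2 mm. A picture is of the moment at which its call begins. get_calibration takes no time and is no camera call.
- arm.job_done(): hands the job in; it is judged then, once.
The state is a dict: "time_s": time; "q": joint angles; "joint_vel": joint speeds; "joint_efforts": joint torques, N m; "position": TCP position; "tcp_rot": TCP orientation; "wrist_force": force on the tool from outside, world axes, zero at the start; "moment": the same for the moment, N m; "opening": opening from 0.0 (shut) to 1.0 (fully open); "grip_force": force on a finger pad.
Only numpy, scipy, OpenCV 4.12 (cv2) and the standard library are available. Lean on these libraries where they do the work, as an engineer would, in place of code of your own. Each camera call takes 0.05 s, during which the arm holds its last target. There are 200 camera calls.

## Working session

There is one attempt and no reset: what is moved stays moved. The work goes in short steps, Python scripts to look and compute and a tool call to move; the robot and the scene stay as the last step left them, time stands still between calls to the robot, and variables do not carry over. Pictures are saved under pics/ and viewed, at most 10 in all, crops included, and the job is handed in when it is done.

Besides the shell and the picture viewer there is one more tool, called after "Request:" in YAML: its name, and indented under it one key for each argument. servo_tool: Moves the arm, as the interface text tells. Shift numbers are shares of 40 cm and turn numbers shares of 30 degrees, none past 1 either way. Its arguments: {"type":"object","properties":{"commands":{"type":"array","items":{"type":"array","items":{"type":"number"}}},"fingers":{"type":"number"},"newtons":{"type":"number"}},"required":["commands"]}

```bash
mkdir -p pics
python3 - <<'E'
from rig import arm
import cv2
for n in("top","side"):
    cv2.imwrite(f"pics/{n}0.png",arm.camera(n)[:,:,::-1])
    c=arm.get_calibration(n);print(n,c)
print(arm.get_state(),arm.pinch_z)
E
```

```text
top {'camera_matrix': array([[516.13391501,   0.        , 284.14175289],
       [  0.        , 516.13391501, 211.86606946],
       [  0.        ,   0.        ,   1.        ]]), 'world_to_cam': array([[ 2.67114064e-03, -9.99893241e-01, -1.43656636e-02,
        -1.31787992e-01],
       [ 9.82689475e-01, -3.64898689e-05,  1.85260343e-01,
        -5.72833353e-01],
       [-1.85241089e-01, -1.46118429e-02,  9.82584466e-01,
        -1.25420965e+00],
       [ 0.00000000e+00,  0.00000000e+00,  0.00000000e+00,
         1.00000000e+00]])}
side {'camera_matrix': array([[431.92697473,   0.        , 277.10091853],
       [  0.        , 431.92697473, 210.04133131],
       [  0.        ,   0.        ,   1.        ]]), 'world_to_cam': array([[ 0.82550716, -0.56414492,  0.01668635, -0.5453543 ],
       [ 0.27414302,  0.42664304,  0.86187082, -0.16906452],
       [-0.49333916, -0.70690609,  0.50685328, -0.74974535],
       [ 0.        ,  0.        ,  0.        ,  1.        ]])}
{'time_s': 0.1, 'q': array([ 9.46909553e-01,  1.59011166e-01,  1.59808973e+00,  6.37499944e-06,
        1.38619002e+00, -2.10096963e-01]), 'joint_vel': array([-0.00119196, -0.00122765, -0.00135412,  0.00091348,  0.00163807,
        0.00156532]), 'joint_efforts': array([-1.44061451e-03, -3.86503029e+01, -3.22960782e+01,  7.02070585e-02,
        3.39110289e-02, -9.37326240e-05]), 'position': array([0.2310691 , 0.52626297, 0.40381128]), 'tcp_rot': array([ 2.05422523e-01,  9.78673013e-01, -7.75100028e-04, -3.46771998e-04]), 'wrist_force': array([ 0.34862037, -0.21945539, -0.28980637]), 'moment': array([0.00453127, 0.02586088, 0.0138707 ]), 'grip_force': 0.0, 'opening': 1.0026524013776403} 0.1714
```

View pics/top0.png

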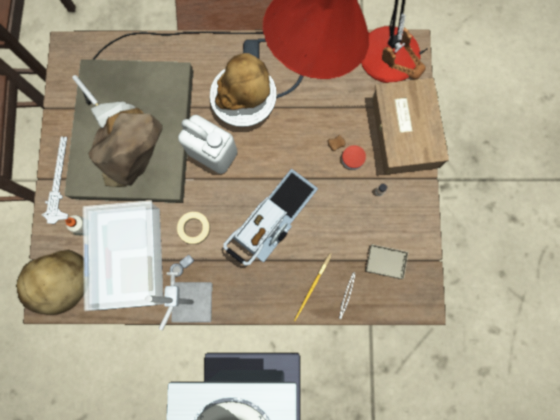

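View pics/side0.png

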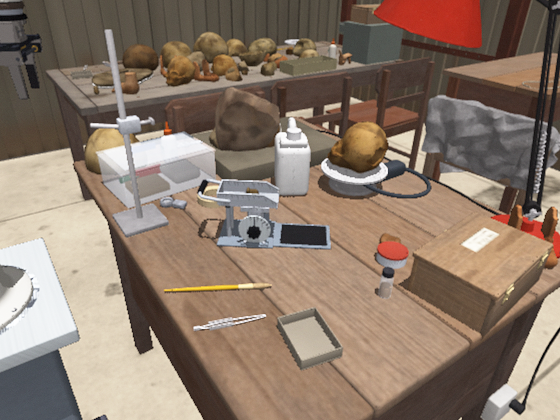

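Top view: tray is at about (386,262), pad at (294,189), pan at about (258,228), handle bar at about (238,254). I'll enlarge these regions for corner picks.

```bash
cat > h.py <<'E'
import numpy as np, cv2
from rig import arm
def w(name,u,v,z):
    c=arm.get_calibration(name);K=c["camera_matrix"];T=c["world_to_cam"];R=T[:3,:3];t=T[:3,3]
    d=np.linalg.inv(K)@[u,v,1];d=R.T@(d*[1,-1,-1]);o=-R.T@t
    return o+d*(z-o[2])/d[2]
def p(name,X):
    c=arm.get_calibration(name);K=c["camera_matrix"];T=c["world_to_cam"]
    q=K@((T[:3,:3]@X+T[:3,3])*[1,-1,-1]);return q[:2]/q[2]
E
python3 - <<'E'
from h import *
im=cv2.imread("pics/top0.png")
a=cv2.resize(im[160:280,215:325],None,fx=5,fy=5,interpolation=cv2.INTER_CUBIC)
b=cv2.resize(im[240:284,360:412],None,fx=5,fy=5,interpolation=cv2.INTER_CUBIC)
o=np.zeros((600,800,3),np.uint8);o[:,:550]=a;o[:220,550-10:800]=b
cv2.imwrite("pics/c1.png",o)
np.set_printoptions(precision=4,suppress=True)
for n,u,v,z in[("top",386,262,.02),("top",294,189,.005),("top",238,254,.112),("top",193,228,.02),("top",313,287,0),("top",347,296,0),("top",380,189,.05),("top",353,157,.026),("top",170,300,0.02)]:print(u,v,w(n,u,v,z)[:2])
E
```

```text
386 262 [ 0.4494 -0.3899]
294 189 [ 0.6436 -0.1563]
238 254 [ 0.4597 -0.0223]
193 228 [0.5367 0.1052]
313 287 [ 0.3869 -0.2047]
347 296 [ 0.3644 -0.2913]
380 189 [ 0.6329 -0.3754]
353 157 [ 0.725  -0.3115]
170 300 [0.3529 0.1569]
```

View pics/c1.png

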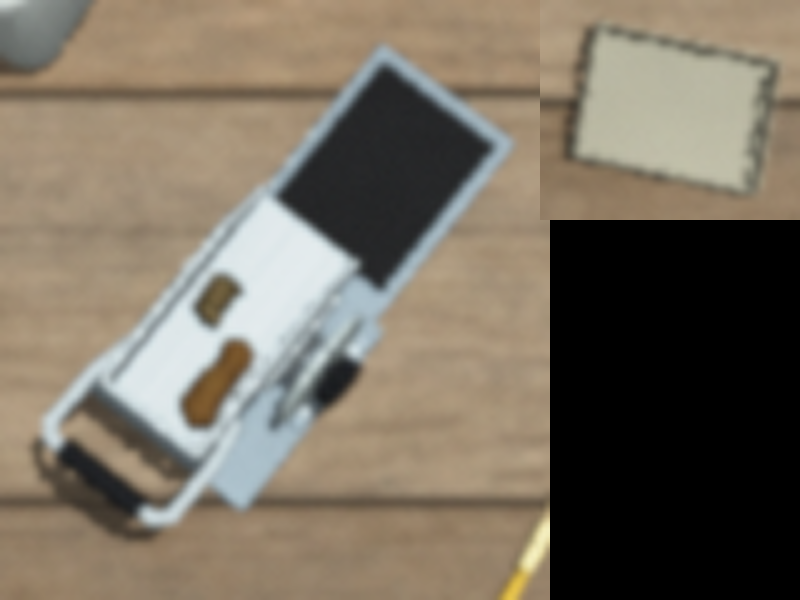

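Run:
```python
from h import *
np.set_printoptions(precision=4,suppress=True)
A=lambda x,y,z:w("top",215+x/5-.4,160+y/5-.4,z)[:2]
B=lambda x,y,z:w("top",360+(x-540)/5-.4,240+y/5-.4,z)[:2]
far=[A(385,65,.005),A(495,147,.005)];near=A(378,290,.005)
h=[A(62,447,.112),A(143,508,.112)];hc=sum(h)/2
print("pad far",far,"near right",near,np.linalg.norm(far[0]-far[1]),np.linalg.norm(far[1]-near))
fm=sum(far)/2
d=far[0]-far[1];n=np.array([d[1],-d[0]])/np.linalg.norm(d)
e=far[1]-near;e/=np.linalg.norm(e);print("dirs",n,e, np.degrees(np.arctan2(*n[::-1])),np.degrees(np.arctan2(*e[::-1])))
print("handle",h,hc,np.linalg.norm(h[0]-h[1]))
g=fm-hc;L=np.linalg.norm(g);print("handle->far edge",L,"expect .267, dir",np.degrees(np.arctan2(g[1],g[0])))
u=g/L; print("spot from far",fm-.05*u,"from handle",hc+.217*u)
t=[B(592,25,.022),B(775,62,.022),B(755,192,.022),B(570,157,.022)]
print("tray",sum(t)/4,[np.linalg.norm(t[i]-t[i-1]) for i in range(4)])
l=t[1]-t[0]+t[2]-t[3];print("len dir",np.degrees(np.arctan2(l[1],l[0])))
print("lip",A(275,195,.09),A(360,262,.09))
from scipy.spatial.transform import Rotation as R
print(R.from_quat(arm.get_state()["tcp_rot"]).as_matrix())
```

```text
pad far [array([ 0.6884, -0.1499]), array([ 0.6435, -0.2081])] near right [ 0.5667 -0.1462] 0.07348101700832574 0.09865085558888054
dirs [ 0.792  -0.6105] [ 0.7789 -0.6271] -37.6283482107186 -38.8365180887574
handle [array([0.4716, 0.0042]), array([ 0.4426, -0.035 ])] [ 0.4571 -0.0154] 0.048796940122151494
handle->far edge 0.2653009783641017 expect .267, dir -38.074556472605124
spot from far [ 0.6266 -0.1482] from handle [ 0.6279 -0.1492]
tray [ 0.451 -0.39 ] [np.float64(0.0684659684372921), np.float64(0.09434263588101931), np.float64(0.06702315067782866), np.float64(0.09430084982371817)]
len dir -101.09542197084333
lip [ 0.5993 -0.0956] [ 0.5656 -0.1376]
[[-0.9156  0.4021 -0.001 ]
 [ 0.4021  0.9156 -0.0014]
 [ 0.0004 -0.0017 -1.    ]]
```

Run:
```python
from h import *
from scipy.optimize import least_squares
np.set_printoptions(precision=3,suppress=True)
im=cv2.imread("pics/top0.png");im2=cv2.imread("pics/side0.png")
a=cv2.resize(im[240:350,140:240],None,fx=4,fy=4);b=cv2.resize(im2[10:250,80:170],None,fx=2.4,fy=2.4)
o=np.zeros((600,800,3),np.uint8);o[:440,:400]=a;o[:576,420:636]=b
cv2.imwrite("pics/c2.png",o)
for s in ((110,32),):
  for z in (.3,.35,.4,.45,.5):
    X=w("side",*s,z);print(z,X,p("top",X))
print(w("top",318,52,.4),w("top",318,52,.55),w("side",133,216,.01))
```

```text
0.3 [0.553 0.87  0.3  ] [-198.519  199.286]
0.35 [0.462 0.522 0.35 ] [-54.051 239.51 ]
0.4 [0.371 0.174 0.4  ] [112.427 285.862]
0.45 [ 0.281 -0.175  0.45 ] [306.359 339.859]
0.5 [ 0.19  -0.523  0.5  ] [535.149 403.56 ]
[ 0.826 -0.202  0.4  ] [ 0.747 -0.193  0.55 ] [0.341 0.125 0.01 ]
```

View pics/c2.png

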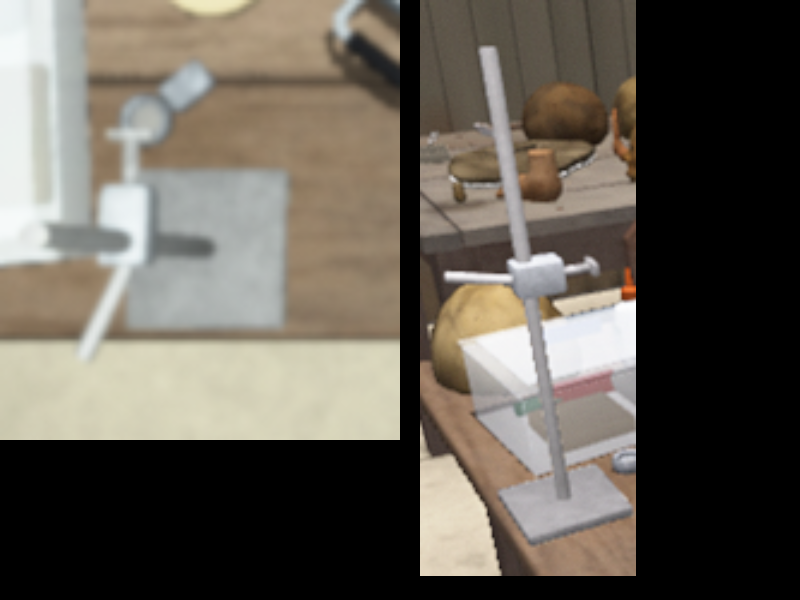

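Stand rod is at about (0.355, 0.108), ~0.41 m tall (its top at about (150,299) in the top picture); I'll pass outside it, high.

```bash
cat >> h.py <<'E'
from scipy.spatial.transform import Rotation as Ro
def plan(x,y,z,yaw=None):
    s=arm.get_state();r=Ro.from_quat(s["tcp_rot"]);d=r.inv().apply(np.array([x,y,z])-s["position"])
    M=r.as_matrix();y0=np.degrees(np.arctan2(M[1,1],M[0,1]))
    out="shift "+str(np.round(d/.4,4))+" mm %.0f"%(1e3*np.linalg.norm(d))
    # levelled target: tool z straight down, tool y at yaw
    yw=np.radians(y0 if yaw is None else yaw);Y=[np.cos(yw),np.sin(yw),0];Z=[0,0,-1]
    t=Ro.from_matrix(np.array([np.cross(Y,Z),Y,Z]).T)
    print(out,"turn",np.round((r.inv()*t).as_rotvec(degrees=True)/30,4),"yaw now %.1f"%y0,"t",round(s["time_s"],2),np.round(s["position"],4))
E
python3 -c "
from h import *
plan(.6,.17,.55,-11.1)"
```

```text
shift [-1.2025 -0.4452 -0.3652] mm 533 turn [-3.1000e-03  1.6000e-03  2.5797e+00] yaw now 66.3 t 0.1 [0.2311 0.5263 0.4038]
```

Request:
servo_tool:
  commands:
    - [-0.12, -0.04, -0.05, 0, 0, 0.1]
    - [-0.25, -0.09, -0.12, 0, 0, 0.22]
    - [-0.38, -0.14, -0.18, 0, 0, 0.35]
    - [-0.52, -0.19, -0.25, 0, 0, 0.5]
    - [-0.64, -0.23, -0.32, 0, 0, 0.65]
    - [-0.77, -0.28, -0.365, 0, 0, 0.8]
    - [-0.9, -0.33, -0.365, 0, 0, 0.92]
    - [-1, -0.37, -0.365, 0, 0, 1]
  fingers: 0

```text
time_s: 1.1
position: [0.5393, 0.2283, 0.5503]
tcp_rot: [0.453, 0.892, -0.0, -0.0]
wrist_force: [-0.4, 0.8, -0.2]
opening: 1.002
grip_force: 0.0
```

```bash
python3 -c "
from h import *
plan(.58,-.1,.5,-11.1);plan(.451,-.39,.35,-11.1);print(arm.get_state()['q'])"
```

```text
shift [-0.7229 -0.4017  0.1259] mm 335 turn [-9.0000e-04  2.0000e-04  1.5744e+00] yaw now 36.1 t 1.1 [0.5393 0.2283 0.5503]
shift [-1.1183 -1.0894  0.5012] mm 656 turn [-9.0000e-04  2.0000e-04  1.5744e+00] yaw now 36.1 t 1.1 [0.5393 0.2283 0.5503]
[ 1.94268701e-01  1.35165445e-01  1.33988283e+00 -9.93778455e-05
  1.66702432e+00 -4.36375736e-01]
```

Request:
servo_tool:
  commands:
    - [-0.13, -0.07, 0, 0, 0, 0.1]
    - [-0.27, -0.14, 0, 0, 0, 0.25]
    - [-0.41, -0.22, 0.02, 0, 0, 0.4]
    - [-0.55, -0.3, 0.06, 0, 0, 0.55]
    - [-0.67, -0.38, 0.11, 0, 0, 0.7]
    - [-0.76, -0.47, 0.16, 0, 0, 0.85]
    - [-0.82, -0.58, 0.21, 0, 0, 1]
    - [-0.88, -0.68, 0.26, 0, 0, 1]

```text
time_s: 2.1
position: [0.5261, -0.2162, 0.4454]
tcp_rot: [0.668, 0.744, -0.0, -0.001]
wrist_force: [0.9, -0.2, 0.6]
opening: 0.999
grip_force: 0.0
```

```bash
python3 -c "
from h import *
plan(.451,-.39,.27,-11.1);print(arm.get_state()['q'])"
```

```text
shift [-0.412  -0.2334  0.4385] mm 258 turn [-0.0017 -0.0011  0.5775] yaw now 6.2 t 2.1 [ 0.5261 -0.2162  0.4454]
[-6.02247346e-01  1.17609773e-01  1.56161112e+00 -3.11314946e-07
  1.46340820e+00 -7.10914818e-01]
```

Request:
servo_tool:
  commands:
    - [-0.07, -0.04, 0.07, 0, 0, 0.1]
    - [-0.15, -0.08, 0.16, 0, 0, 0.2]
    - [-0.23, -0.13, 0.24, 0, 0, 0.3]
    - [-0.31, -0.17, 0.33, 0, 0, 0.4]
    - [-0.38, -0.21, 0.4, 0, 0, 0.5]
    - [-0.412, -0.233, 0.4385, 0, 0, 0.5775]
    - [-0.412, -0.233, 0.4385, 0, 0, 0.5775]
    - [-0.412, -0.233, 0.4385, 0, 0, 0.5775]

```text
time_s: 3.1
position: [0.4532, -0.3881, 0.2725]
tcp_rot: [0.771, 0.636, 0.0, 0.001]
wrist_force: [-0.2, 1.0, 0.3]
opening: 1.005
grip_force: 0.0
```

Run:
```python
from h import *
plan(.451,-.39,.195,-11.1)
t=cv2.resize(arm.camera("top")[200:320,330:450,::-1],None,fx=3.3,fy=3.3)
s=cv2.resize(arm.camera("side")[180:400,210:410,::-1],None,fx=2,fy=2)
o=np.zeros((440,800,3),np.uint8);o[:396,:396]=t;o[:,400:]=s
cv2.imwrite("pics/p3.png",o)
```

```text
shift [-0.0055 -0.0049  0.1939] mm 78 turn [0.0028 0.0015 0.0047] yaw now -11.0 t 3.1 [ 0.4532 -0.3881  0.2725]
```

View pics/p3.png

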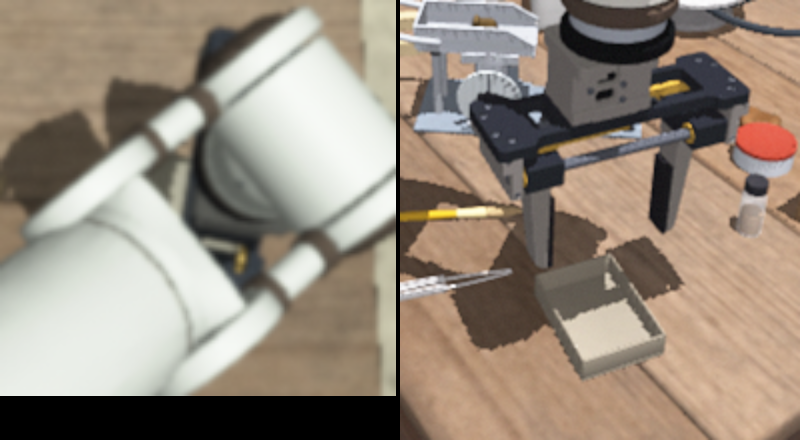

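The side view shows the gripper above the tray, with its closing line across the 70 mm width. I'll go down and grip gently.

Request:
servo_tool:
  commands:
    - [-0.003, -0.002, 0.05, 0, 0, 0]
    - [-0.004, -0.004, 0.1, 0, 0, 0]
    - [-0.004, -0.004, 0.14, 0, 0, 0]
    - [-0.004, -0.004, 0.17, 0, 0, 0]
    - [-0.004, -0.004, 0.188, 0, 0, 0]
    - [-0.004, -0.004, 0.194, 0, 0, 0]
    - [-0.004, -0.004, 0.194, 0, 0, 0]
    - [-0.004, -0.004, 0.194, 0, 0, 0]

```text
time_s: 4.2
position: [0.4508, -0.3902, 0.1943]
tcp_rot: [0.772, 0.636, -0.0, 0.001]
wrist_force: [0.4, -0.4, 0.8]
opening: 0.997
grip_force: 0.0
```

Request:
servo_tool:
  commands:
    - [0, 0, 0, 0, 0, 0]
    - [0, 0, 0, 0, 0, 0]
    - [0, 0, 0, 0, 0, 0]
    - [0, 0, 0, 0, 0, 0]
    - [0, 0, 0, 0, 0, 0]
    - [0, 0, 0, 0, 0, 0]
    - [0, 0, 0, 0, 0, 0]
    - [0, 0, 0, 0, 0, 0]
  fingers: 0.4
  newtons: 8

```text
time_s: 5.2
position: [0.4506, -0.39, 0.1939]
tcp_rot: [0.772, 0.636, -0.0, 0.0]
wrist_force: [0.3, 0.4, 3.0]
opening: 0.767
grip_force: 8.0
```

```bash
python3 -c "
from h import *
plan(.451,-.39,.33,-11.1);plan(.627,-.1487,.33,51.9)"
```

```text
shift [ 1.000e-04  1.000e-03 -3.403e-01] mm 136 turn [0.0003 0.0003 0.0021] yaw now -11.0 t 5.2 [ 0.4506 -0.39    0.1939]
shift [ 0.6764  0.3173 -0.3404] mm 328 turn [ 1.0000e-04  5.0000e-04 -2.0979e+00] yaw now -11.0 t 5.2 [ 0.4506 -0.39    0.1939]
```

Request:
servo_tool:
  commands:
    - [0, 0, -0.06, 0, 0, 0]
    - [0, 0, -0.13, 0, 0, 0]
    - [0, 0, -0.22, 0, 0, -0.05]
    - [0.03, 0.01, -0.3, 0, 0, -0.2]
    - [0.11, 0.05, -0.34, 0, 0, -0.4]
    - [0.2, 0.09, -0.34, 0, 0, -0.6]
    - [0.29, 0.13, -0.34, 0, 0, -0.8]
    - [0.38, 0.17, -0.34, 0, 0, -1]

```text
time_s: 6.2
position: [0.5469, -0.2526, 0.3292]
tcp_rot: [0.58, 0.815, -0.0, -0.0]
wrist_force: [-0.8, -0.6, 0.2]
opening: 0.765
grip_force: 8.0
```

```bash
python3 -c "
from h import *
plan(.6294,-.1506,.3,51.9)"
```

```text
shift [0.1731 0.2786 0.073 ] mm 134 turn [-5.0000e-04 -1.2000e-03 -1.0915e+00] yaw now 19.2 t 6.2 [ 0.5469 -0.2526  0.3292]
```

Request:
servo_tool:
  commands:
    - [0.03, 0.05, 0, 0, 0, -0.15]
    - [0.06, 0.11, 0, 0, 0, -0.35]
    - [0.1, 0.17, 0.01, 0, 0, -0.55]
    - [0.14, 0.23, 0.03, 0, 0, -0.75]
    - [0.165, 0.268, 0.05, 0, 0, -0.9]
    - [0.173, 0.279, 0.073, 0, 0, -1]
    - [0.173, 0.279, 0.073, 0, 0, -1]
    - [0.173, 0.279, 0.073, 0, 0, -1]

```text
time_s: 7.2
position: [0.6294, -0.1523, 0.3006]
tcp_rot: [0.351, 0.936, -0.0, -0.0]
wrist_force: [0.1, -0.5, -0.6]
opening: 0.764
grip_force: 8.0
```

Run:
```python
from h import *
plan(.6294,-.1506,.2,51.9)
t=cv2.resize(arm.camera("top")[130:280,210:350,::-1],None,fx=2.6,fy=2.6)
s=cv2.resize(arm.camera("side")[110:310,180:380,::-1],None,fx=2.1,fy=2.1)
o=np.zeros((420,800,3),np.uint8);o[:t.shape[0],:t.shape[1]]=t;o[:,380:]=s
cv2.imwrite("pics/p4.png",o)
```

```text
shift [0.0027 0.0033 0.2514] mm 101 turn [-0.0003  0.0001 -0.1   ] yaw now 48.9 t 7.2 [ 0.6294 -0.1523  0.3006]
```

View pics/p4.png

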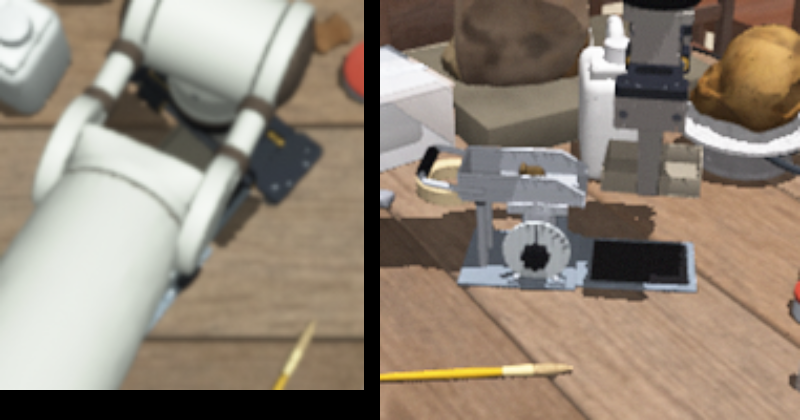

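The tray hangs level in the gripper above the pad, clear of the pan's lip. Now lowering it.

Request:
servo_tool:
  commands:
    - [0.002, 0.002, 0.04, 0, 0, -0.06]
    - [0.003, 0.003, 0.09, 0, 0, -0.1]
    - [0.003, 0.003, 0.14, 0, 0, -0.1]
    - [0.003, 0.003, 0.18, 0, 0, -0.1]
    - [0.003, 0.003, 0.21, 0, 0, -0.1]
    - [0.003, 0.003, 0.235, 0, 0, -0.1]
    - [0.003, 0.003, 0.2515, 0, 0, -0.1]
    - [0.003, 0.003, 0.2515, 0, 0, -0.1]

```text
time_s: 8.3
position: [0.6294, -0.1504, 0.1998]
tcp_rot: [0.326, 0.945, -0.0, 0.0]
wrist_force: [0.3, 0.2, -0.7]
opening: 0.762
grip_force: 8.0
```

```bash
python3 -c "
from h import *
plan(.6294,-.1506,.1995,51.9)"
```

```text
shift [-0.0003 -0.0005  0.0009] mm 0 turn [0.     0.0002 0.0021] yaw now 52.0 t 8.3 [ 0.6294 -0.1504  0.1998]
```

Release (slight 0.5 mm press), then rise.

Request:
servo_tool:
  commands:
    - [0, 0, 0.002, 0, 0, 0]
    - [0, 0, 0.002, 0, 0, 0]
    - [0, 0, 0.002, 0, 0, 0]
    - [0, 0, 0.002, 0, 0, 0]
    - [0, 0, 0.002, 0, 0, 0]
    - [0, 0, 0.002, 0, 0, 0]
    - [0, 0, 0.002, 0, 0, 0]
    - [0, 0, 0.002, 0, 0, 0]
  fingers: 0

```text
time_s: 9.3
position: [0.6294, -0.1503, 0.1991]
tcp_rot: [0.326, 0.945, -0.0, 0.0]
wrist_force: [-0.3, -0.3, 0.3]
opening: 1.005
grip_force: 0.0
```

Request:
servo_tool:
  commands:
    - [0, 0, -0.03, 0, 0, 0]
    - [0, 0, -0.08, 0, 0, 0]
    - [0, 0, -0.15, 0, 0, 0]
    - [0, 0, -0.23, 0, 0, 0]
    - [0, 0, -0.31, 0, 0, 0]
    - [0, 0, -0.37, 0, 0, 0.1]
    - [0, 0, -0.4, 0, 0, 0.3]
    - [0, 0, -0.4, 0, 0, 0.5]

```text
time_s: 10.3
position: [0.6298, -0.1504, 0.363]
tcp_rot: [0.448, 0.894, 0.0, 0.003]
wrist_force: [-0.7, -0.6, 0.4]
opening: 1.0
grip_force: 0.0
```

```bash
python3 -c "
from h import *
plan(.457,-.0154,.36,-38.1);plan(.457,-.0154,.289,-38.1)"
```

```text
shift [ 0.529  -0.1439  0.0047] mm 219 turn [0.01   0.0043 2.4958] yaw now 36.8 t 10.3 [ 0.6298 -0.1504  0.363 ]
shift [ 0.5298 -0.1444  0.1822] mm 231 turn [0.01   0.0043 2.4958] yaw now 36.8 t 10.3 [ 0.6298 -0.1504  0.363 ]
```

Request:
servo_tool:
  commands:
    - [0.06, -0.02, 0, 0.01, 0, 0.15]
    - [0.13, -0.04, 0, 0.01, 0, 0.35]
    - [0.21, -0.06, 0, 0.01, 0, 0.5]
    - [0.29, -0.08, 0, 0.01, 0, 0.65]
    - [0.36, -0.1, 0, 0.01, 0, 0.8]
    - [0.42, -0.115, 0, 0.01, 0, 0.9]
    - [0.45, -0.125, 0, 0.01, 0, 1]
    - [0.45, -0.125, 0, 0.01, 0, 1]
  fingers: 0.7

```text
time_s: 11.3
position: [0.4809, -0.0362, 0.3607]
tcp_rot: [0.662, 0.749, -0.002, 0.0]
wrist_force: [0.1, -0.4, -0.1]
opening: 0.297
grip_force: 0.0
```

```bash
python3 -c "
from h import *
plan(.457,-.0154,.36,-38.1);print(arm.get_state()['q'])
print(w('top',191,301.5,.01),w('top',149.5,299,.41),w('side',133.5,216.5,.01),p('side',w('top',149.5,299,.41)),w('top',172,272,.2),w('top',190,258,.012))"
```

```text
shift [ 0.0589 -0.0529  0.0017] mm 32 turn [-0.0031  0.0064  1.5045] yaw now 7.0 t 11.3 [ 0.4809 -0.0362  0.3607]
[-0.32543231 -0.04600977  1.89955803 -0.00350803  1.28942907 -0.44722605]
[0.34941991 0.10553394 0.01      ] [0.34804276 0.10256035 0.41      ] [0.34125948 0.12176929 0.01      ] [107.29465461  32.31634482] [0.41060876 0.11314069 0.2       ] [0.45976268 0.11172626 0.012     ]
```

Request:
servo_tool:
  commands:
    - [0.01, -0.01, 0, 0, 0, 0.12]
    - [0.02, -0.02, 0, 0, 0, 0.25]
    - [0.03, -0.03, 0, 0, 0, 0.4]
    - [0.045, -0.04, 0, 0, 0, 0.55]
    - [0.055, -0.05, 0, 0, 0, 0.7]
    - [0.059, -0.053, 0, 0, 0, 0.85]
    - [0.059, -0.053, 0, 0, 0, 1]
    - [0.059, -0.053, 0, 0, 0, 1]

```text
time_s: 12.3
position: [0.4577, -0.0161, 0.36]
tcp_rot: [0.834, 0.552, -0.002, 0.0]
wrist_force: [0.5, -0.4, 0.2]
opening: 0.298
grip_force: 0.0
```

```bash
python3 -c "
from h import *
plan(.457,-.0154,.32,-38.1)"
```

```text
shift [ 0.0012 -0.0022  0.1001] mm 40 turn [-0.0032  0.0074  0.5047] yaw now -23.0 t 12.3 [ 0.4577 -0.0161  0.36  ]
```

Request:
servo_tool:
  commands:
    - [0, 0, 0, 0, 0, 0.12]
    - [0.001, -0.001, 0, 0, 0.004, 0.25]
    - [0.001, -0.001, 0, -0.003, 0.007, 0.4]
    - [0.001, -0.002, 0.02, -0.003, 0.007, 0.505]
    - [0.001, -0.002, 0.05, -0.003, 0.007, 0.505]
    - [0.001, -0.002, 0.08, -0.003, 0.007, 0.505]
    - [0.001, -0.002, 0.1, -0.003, 0.007, 0.505]
    - [0.001, -0.002, 0.1, -0.003, 0.007, 0.505]

```text
time_s: 13.3
position: [0.4562, -0.015, 0.3183]
tcp_rot: [0.899, 0.437, -0.001, -0.001]
wrist_force: [-1.0, 0.2, -0.4]
opening: 0.299
grip_force: 0.0
```

Run:
```python
from h import *
plan(.457,-.0154,.288,-38.1)
s=cv2.resize(arm.camera("side")[130:260,170:345,::-1],None,fx=4.5,fy=4.5,interpolation=cv2.INTER_CUBIC)
cv2.imwrite("pics/p5.png",s)
# predicted bar ends + grip point, pad/tray corners in the crop
u=np.array([np.cos(np.radians(-38.1)),np.sin(np.radians(-38.1))]);v=np.array([-u[1],u[0]])
f=lambda X:np.round((p("side",X)-[170,130])*4.5)
for s_ in(-.025,.025):print("bar",f(np.r_[np.array([.457,-.0154])+v*s_,.112]))
for a,b in((-1,-1),(-1,1),(1,1),(1,-1)):
  print("tray rim",f(np.r_[np.array([.627,-.1487])+.0475*a*u+.035*b*v,.027]))
```

```text
shift [0.0006 0.0024 0.0757] mm 30 turn [-0.0062  0.0025 -0.0019] yaw now -38.2 t 13.3 [ 0.4562 -0.015   0.3183]
bar [133. 287.]
bar [156. 237.]
tray rim [497. 473.]
tray rim [505. 395.]
tray rim [695. 404.]
tray rim [700. 483.]
```

View pics/p5.png

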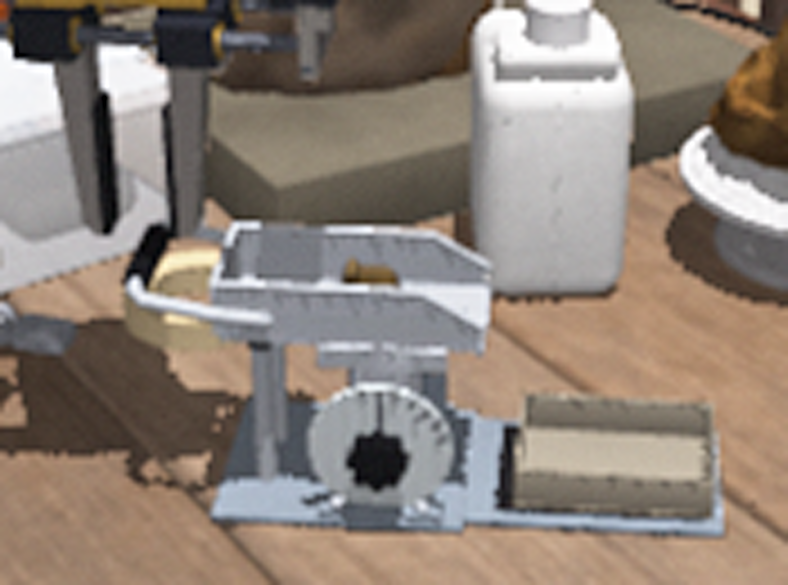

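The tray sits on the pad, about 5 mm towards the far end (a black sliver shows at x≈510), within tolerance. The bar at (158,232)-(138,283) agrees with the prediction. Going down on the bar.

Request:
servo_tool:
  commands:
    - [0, 0.001, 0.015, -0.003, 0.001, 0]
    - [0, 0.003, 0.035, -0.006, 0.002, 0]
    - [0, 0.004, 0.055, -0.006, 0.002, 0]
    - [0, 0.004, 0.068, -0.006, 0.002, 0]
    - [0, 0.004, 0.075, -0.006, 0.002, 0]
    - [0, 0.004, 0.075, -0.006, 0.002, 0]
    - [0, 0.004, 0.075, -0.006, 0.002, 0]
    - [0, 0.004, 0.075, -0.006, 0.002, 0]

```text
time_s: 14.35
position: [0.4578, -0.0161, 0.2894]
tcp_rot: [0.899, 0.437, 0.001, 0.001]
wrist_force: [0.3, -0.4, 0.0]
opening: 0.303
grip_force: 0.0
```

Request:
servo_tool:
  commands:
    - [0, 0, 0, 0, 0, 0]
    - [0, 0, 0, 0, 0, 0]
    - [0, 0, 0, 0, 0, 0]
    - [0, 0, 0, 0, 0, 0]
    - [0, 0, 0, 0, 0, 0]
    - [0, 0, 0, 0, 0, 0]
    - [0, 0, 0, 0, 0, 0]
    - [0, 0, 0, 0, 0, 0]
  fingers: 1
  newtons: 15

```text
time_s: 15.35
position: [0.4566, -0.015, 0.289]
tcp_rot: [0.899, 0.437, -0.001, -0.002]
wrist_force: [-7.0, 5.6, 8.2]
opening: 0.134
grip_force: 15.0
```

Run:
```python
from h import *
plan(.457,-.0154,.288,-38.1)
# arc offsets (tool y=pour dir, tool z=down), scaled, vs tilt
for d in (5,10,15,20,25,30,33,36,39,42,45,46):
    a=np.radians(d);x=-113*np.cos(a)+72*np.sin(a)+113;z=72*np.cos(a)+113*np.sin(a)-72
    print(d,np.round([x/400,-z/400],4))
```

```text
shift [-0.0001  0.0014  0.0025] mm 1 turn [-0.0096  0.0006 -0.0023] yaw now -38.2 t 15.35 [ 0.4566 -0.015   0.289 ]
5 [ 0.0168 -0.0239]
10 [ 0.0355 -0.0463]
15 [ 0.0562 -0.067 ]
20 [ 0.0786 -0.0858]
25 [ 0.1025 -0.1025]
30 [ 0.1278 -0.1171]
33 [ 0.1436 -0.1248]
36 [ 0.1598 -0.1317]
39 [ 0.1762 -0.1377]
42 [ 0.193  -0.1428]
45 [ 0.21  -0.147]
46 [ 0.2157 -0.1483]
```

Bar is gripped (12.3 mm). Tipping along the arc.

Request:
servo_tool:
  commands:
    - [0.0078, -0.012, 0, 0, 0, 0]
    - [0.0168, -0.0239, 0, 0, 0, 0]
    - [0.0259, -0.0353, 0, 0, 0, 0]
    - [0.0355, -0.0463, 0, 0, 0, 0]
    - [0.0456, -0.0569, 0, 0, 0, 0]
    - [0.0562, -0.067, 0, 0, 0, 0]
    - [0.0672, -0.0766, 0, 0, 0, 0]
    - [0.0786, -0.0858, 0, 0, 0, 0]

```text
time_s: 16.35
position: [0.4527, 0.0229, 0.2915]
tcp_rot: [0.899, 0.437, -0.001, 0.014]
wrist_force: [-0.2, -51.1, -1.5]
opening: 0.582
grip_force: 24.3
```

I put the arc in the wrong columns, so the tool went sideways and back. I'm reversing exactly that path with eased fingers, and stopping to look.

Request:
servo_tool:
  commands:
    - [-0.0114, 0.0092, 0, 0, 0, 0]
    - [-0.0224, 0.0188, 0, 0, 0, 0]
    - [-0.033, 0.0289, 0, 0, 0, 0]
    - [-0.0431, 0.0395, 0, 0, 0, 0]
    - [-0.0527, 0.0505, 0, 0, 0, 0]
    - [-0.0618, 0.0619, 0, 0, 0, 0]
    - [-0.0708, 0.0738, 0, 0, 0, 0]
    - [-0.0786, 0.0858, 0, 0, 0, 0]
  fingers: 0.7
  newtons: 5

```text
time_s: 17.35
position: [0.4575, -0.0163, 0.2888]
tcp_rot: [0.899, 0.437, 0.0, 0.0]
wrist_force: [0.2, 0.2, 0.4]
opening: 0.3
grip_force: 0.0
```

Run:
```python
from h import *
plan(.4566,-.015,.289,-38.1)
s=cv2.resize(arm.camera("side")[130:260,170:345,::-1],None,fx=4.5,fy=4.5,interpolation=cv2.INTER_CUBIC)
cv2.imwrite("pics/p6.png",s);print(arm.get_state()['wrist_force'],arm.get_state()['opening'])
```

```text
shift [ 0.0012 -0.0038 -0.0006] mm 2 turn [ 0.0011  0.0001 -0.0028] yaw now -38.2 t 17.35 [ 0.4575 -0.0163  0.2888]
[ 0.35985289 -0.65487405  0.69913436] 0.2965952794999556
```

View pics/p6.png

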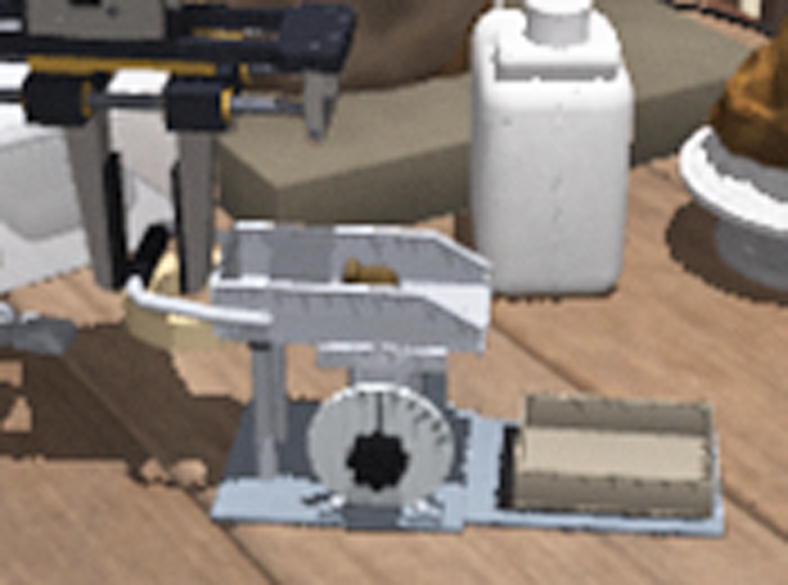

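No damage: pan level, bones and tray unchanged, gripper back around the bar at (150,255). Regrip, 1 mm further back.

Request:
servo_tool:
  commands:
    - [0, -0.003, 0, 0, 0, 0]
    - [0, -0.003, 0, 0, 0, 0]
    - [0, -0.003, 0, 0, 0, 0]
    - [0, -0.003, 0, 0, 0, 0]
    - [0, -0.003, 0, 0, 0, 0]
    - [0, -0.003, 0, 0, 0, 0]
    - [0, -0.003, 0, 0, 0, 0]
    - [0, -0.003, 0, 0, 0, 0]
  fingers: 1
  newtons: 15

```text
time_s: 18.4
position: [0.456, -0.0147, 0.2888]
tcp_rot: [0.899, 0.437, -0.001, -0.001]
wrist_force: [-4.0, 2.5, 4.5]
opening: 0.134
grip_force: 15.0
```

Request:
servo_tool:
  commands:
    - [0, 0.0078, -0.012, 0, 0, 0]
    - [0, 0.0168, -0.0239, 0, 0, 0]
    - [0, 0.0259, -0.0353, 0, 0, 0]
    - [0, 0.0355, -0.0463, 0, 0, 0]
    - [0, 0.0456, -0.0569, 0, 0, 0]
    - [0, 0.0562, -0.067, 0, 0, 0]
    - [0, 0.0672, -0.0766, 0, 0, 0]
    - [0, 0.0786, -0.0858, 0, 0, 0]

```text
time_s: 19.4
position: [0.4804, -0.0336, 0.3239]
tcp_rot: [0.899, 0.437, -0.002, -0.003]
wrist_force: [-12.3, 7.6, 11.9]
opening: 0.134
grip_force: 15.0
```

Request:
servo_tool:
  commands:
    - [0, 0.0075, -0.0055, 0, 0, 0]
    - [0, 0.0155, -0.011, 0, 0, 0]
    - [0, 0.0239, -0.0167, 0, 0, 0]
    - [0, 0.0322, -0.0217, 0, 0, 0]
    - [0, 0.0407, -0.0266, 0, 0, 0]
    - [0, 0.0492, -0.0313, 0, 0, 0]
    - [0, 0.057, -0.0352, 0, 0, 0]
    - [0, 0.065, -0.039, 0, 0, 0]

```text
time_s: 20.4
position: [0.5018, -0.0505, 0.3399]
tcp_rot: [0.899, 0.437, 0.0, 0.0]
wrist_force: [-4.4, 2.6, 6.0]
opening: 0.134
grip_force: 15.0
```

Request:
servo_tool:
  commands:
    - [0, 0.008, -0.0035, 0, 0, 0]
    - [0, 0.0162, -0.0069, 0, 0, 0]
    - [0, 0.0244, -0.01, 0, 0, 0]
    - [0, 0.0326, -0.0129, 0, 0, 0]
    - [0, 0.041, -0.0155, 0, 0, 0]
    - [0, 0.0494, -0.018, 0, 0, 0]
    - [0, 0.058, -0.0202, 0, 0, 0]
    - [0, 0.0664, -0.0222, 0, 0, 0]

```text
time_s: 21.4
position: [0.523, -0.0673, 0.3481]
tcp_rot: [0.9, 0.437, 0.001, 0.001]
wrist_force: [-1.1, 4.3, 2.2]
opening: 0.137
grip_force: 15.0
```

Request:
servo_tool:
  commands:
    - [0, 0, 0, 0, 0, 0]
    - [0, 0, 0, 0, 0, 0]
    - [0, 0, 0, 0, 0, 0]
    - [0, 0, 0, 0, 0, 0]
    - [0, 0, 0, 0, 0, 0]
    - [0, 0, 0, 0, 0, 0]
    - [0, 0, 0, 0, 0, 0]
    - [0, 0, 0, 0, 0, 0]

```text
time_s: 22.4
position: [0.5227, -0.0672, 0.3481]
tcp_rot: [0.899, 0.437, 0.001, 0.001]
wrist_force: [3.7, 1.9, -0.5]
opening: 0.136
grip_force: 15.0
```

Run:
```python
from h import *
P=arm.get_state()["position"];D=P-np.array([.4563,-.015,.2888])
x=np.hypot(*D[:2]);print(x,D[2],"tilt",np.degrees(np.arctan2(72+D[2]*1e3,113-1e3*x)-np.arctan2(72,113)))
s=cv2.resize(arm.camera("side")[120:260,190:345,::-1],None,fx=4.2,fy=4.2,interpolation=cv2.INTER_CUBIC)
cv2.imwrite("pics/p7.png",s)
```

```text
0.08445292211822227 0.05928966323402035 tilt 45.22880091949425
```

View pics/p7.png

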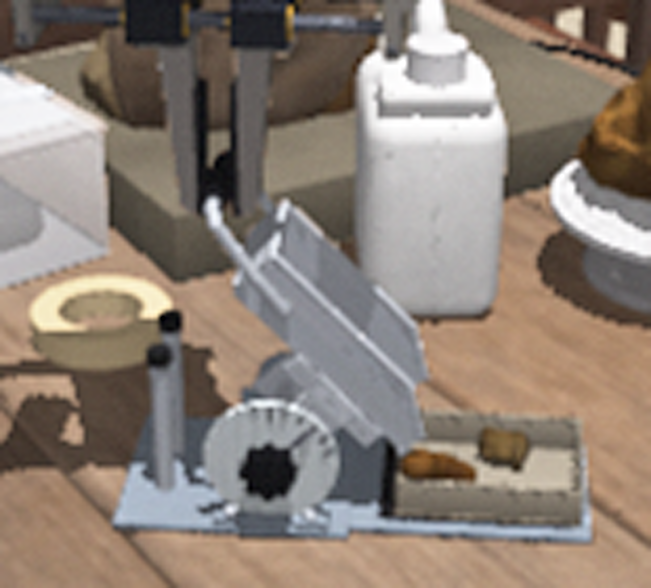

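The picture shows the pan on the 45° line (computed 45.2°), with the finger bone at (437,465) and the molar at (503,448), both inside the tray. Bringing the pan back.

Request:
servo_tool:
  commands:
    - [0, -0.0085, 0.002, 0, 0, 0]
    - [0, -0.0226, 0.0058, 0, 0, 0]
    - [0, -0.0393, 0.0112, 0, 0, 0]
    - [0, -0.0556, 0.0175, 0, 0, 0]
    - [0, -0.0717, 0.0246, 0, 0, 0]
    - [0, -0.0875, 0.0327, 0, 0, 0]
    - [0, -0.1075, 0.0445, 0, 0, 0]
    - [0, -0.1314, 0.0612, 0, 0, 0]

```text
time_s: 23.45
position: [0.4809, -0.0345, 0.3231]
tcp_rot: [0.9, 0.437, 0.0, 0.001]
wrist_force: [2.8, -0.9, 1.8]
opening: 0.132
grip_force: 15.0
```

Request:
servo_tool:
  commands:
    - [0, -0.0114, 0.0092, 0, 0, 0]
    - [0, -0.0224, 0.0188, 0, 0, 0]
    - [0, -0.033, 0.0289, 0, 0, 0]
    - [0, -0.0431, 0.0395, 0, 0, 0]
    - [0, -0.0527, 0.0505, 0, 0, 0]
    - [0, -0.0618, 0.0619, 0, 0, 0]
    - [0, -0.0708, 0.0738, 0, 0, 0]
    - [0, -0.0786, 0.0858, 0, 0, 0]

```text
time_s: 24.45
position: [0.4565, -0.0152, 0.2887]
tcp_rot: [0.899, 0.437, 0.0, 0.001]
wrist_force: [1.5, -2.5, 0.6]
opening: 0.134
grip_force: 15.0
```

Request:
servo_tool:
  commands:
    - [0, -0.001, 0.003, 0, 0, 0]
    - [0, -0.002, 0.006, 0, 0, 0]
    - [0, -0.002, 0.007, 0, 0, 0]
    - [0, -0.002, 0.007, 0, 0, 0]
    - [0, -0.002, 0.007, 0, 0, 0]
    - [0, -0.002, 0.007, 0, 0, 0]
    - [0, -0.002, 0.007, 0, 0, 0]
    - [0, -0.002, 0.007, 0, 0, 0]

```text
time_s: 25.45
position: [0.4558, -0.0146, 0.2866]
tcp_rot: [0.899, 0.437, -0.0, -0.0]
wrist_force: [-4.6, 0.4, 7.2]
opening: 0.135
grip_force: 15.0
```

Request:
servo_tool:
  commands:
    - [0, 0, 0, 0, 0, 0]
    - [0, 0, 0, 0, 0, 0]
    - [0, 0, 0, 0, 0, 0]
    - [0, 0, 0, 0, 0, 0]
    - [0, 0, 0, 0, 0, 0]
    - [0, 0, 0, 0, 0, 0]
    - [0, 0, 0, 0, 0, 0]
    - [0, 0, 0, 0, 0, 0]
  fingers: 0.7

```text
time_s: 26.45
position: [0.4561, -0.0148, 0.2864]
tcp_rot: [0.899, 0.437, 0.001, 0.001]
wrist_force: [0.8, -0.1, -1.0]
opening: 0.3
grip_force: 0.0
```

Request:
servo_tool:
  commands:
    - [0, 0, -0.02, 0, 0, 0]
    - [0, 0, -0.05, 0, 0, 0]
    - [0, 0, -0.09, 0, 0, 0]
    - [0, 0, -0.14, 0, 0, 0]
    - [0, 0, -0.19, 0, 0, 0]
    - [0, 0, -0.22, 0, 0, 0]
    - [0, 0, -0.22, 0, 0, 0]
    - [0, 0, -0.22, 0, 0, 0]

```text
time_s: 27.45
position: [0.4558, -0.0147, 0.3738]
tcp_rot: [0.9, 0.437, 0.0, 0.0]
wrist_force: [0.2, -0.6, 1.0]
opening: 0.303
grip_force: 0.0
```

Run:
```python
from h import *
s=cv2.resize(arm.camera("side")[120:260,190:345,::-1],None,fx=4.2,fy=4.2,interpolation=cv2.INTER_CUBIC)
cv2.imwrite("pics/p8.png",s)
```

```text
(no output)
```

View pics/p8.png

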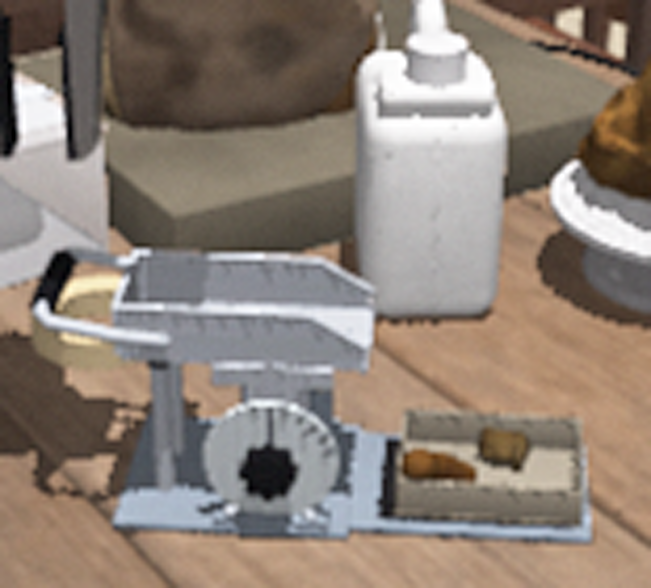

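The pan is level on its stops, the gripper is clear, and both bones lie in the tray at (437,465) and (503,448). Handing in.

```bash
python3 -c "
from rig import arm
print(arm.job_done())"
```

```text
the job is handed in; nothing more can be done
None
```

I handed the job in at about 27 s: the tray is on the pad with both bones in it, and the pan was tipped to about 45°, set back level and let go. One mis-entered move on the way pushed the gripper sideways against the handle (51 N at the wrist); I backed it out, the pictures showed nothing disturbed, and no verdict came back at hand-in.

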